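Turn a slide holder over against the turning fence

TASK

The slide holder, the flat black plate on the bench, lies face down with its microscope slide underneath. Using fingertips only, push it against the sloping face of the aluminium fence until it tips up and stands leaning there, then reach over the fence and push its raised edge back so that it flips over and comes to rest flat on the bench in front of the fence, slide up. Push gently, never pinch or lift it off the bench, leave all the other things where they stand, and finish with the robot clear.

Things in the scene. Friction and masses are not known exactly. Their poses are not given: they have to be found in the camera images.
- fence: Aluminium turning fence, 170 mm long, fixed. Origin: on the bench, half-way along the line where its sloping face meets the bench (foot line); x level, into the fence (the way to push), y along it, z up. The smooth, slippery face leans away from the holder: it rises at 42 degrees to 10 mm, at 58 to 24 mm, then at 76 to an edge 54 mm high. Behind it an 8 mm thick foot with low ribs ends 76 mm past the foot line.
- holder: Slide holder, origin at its centre: flat black rigid plate, 96 (its x) by 76 (y) by 10 mm thick (z), about 170 g. Starts flat, plain back up, z up, x towards the fence within 20 degrees; turned over (slide pocket up), z points down. Pushed home (its lower edge at the foot line) it leans on the fence at about 63 degrees, top edge 86 mm high, and stays when let go.
- near_edge (a point): Middle (half-way up the thickness) of the holder's 76 mm edge that is away from the fence at the start, 48 mm from the centre along the holder's -x. It stays down on the bench while the holder tips.
- far_edge (a point): Middle of the holder's opposite 76 mm edge, towards the fence at the start, 48 mm from the centre along +x. It climbs the slope and ends some 30 mm above the fence's top, where it can be pushed from behind.
- fence_top (a point): Middle of the top edge of the fence's sloping face, 54 mm above the bench, 27 mm beyond the foot line along the fence's x. Nothing of the fence is higher.
- objective: Bystander: black microscope objective standing upright, 28 mm across, 46 mm high, loose; origin under its centre. Stands beside the holder's path.
- eyepiece: Bystander: eyepiece standing upright behind the fence, 32 mm across, 50 mm high, loose; origin under its centre.
- oil_bottle: Bystander: small amber oil bottle standing beside the holder's path, 30 mm across, 62 mm high, loose; origin under its centre.
- dish: Bystander: round glass dish, 90 mm across, 16 mm high, loose; origin under its centre.
- screwdriver: Bystander: screwdriver 160 mm long lying on the bench, loose.
Mind the look-alikes: they are no part of the job. There is more than one size of the holder; the job needs the largest.

How it is judged:
By the outcome, as a careful person would: the job done as asked, in the order asked, and still so for the second after the job is handed in, with the robot touching nothing.
It also fails if it takes over 58 s, if anything falls off the work surface, if the arm or the gripper's body presses on something with over 40 N, if the wrist force passes 120 N, or if a joint passes its speed limit or range.

ROBOT

A 6-joint arm with a two-finger parallel gripper is mounted at the origin on the work surface. World frame = base frame: x ahead of the robot, y to its left, z up, the work surface at z = 0. Lengths are in mm, angles in rad, forces in N, time in s.
With the tool pointing down it reaches from about 400 to 925 mm from the base axis. Payload 12.5 kg.
Tool frame: the origin (TCP) lies at the centre of the arm's flange, where the gripper is bolted on; the fingertips stand 190 mm ahead of it and the grasp point (between the pads) lies 171 mm ahead of it; z points along the fingers, y is the line along which they close (so a half turn about z gives the same grasp; the last joint's range is limited). The gripper opens to 95 mm and grips with 3 to 60 N. Pads are 20 mm wide; open, the fingers measure 119 mm over their backs; the gripper's body (75 mm by 180 mm) begins 59 mm behind the grasp point.
Start: joints at [-1.29, 0.491, 1.559, -0, 1.092, -0.106], TCP at [235.786, -578.818, 404.761] pointing down, gripper open.
Joint ranges: [-3.1, 3.1], [-0.84, 2.19], [0.05, 2.79], [-1.13, 4.28], [0.06, 2.93], [-2.69, 2.69]. Speed limits (rad/s): [2.22, 2.22, 2.79, 3.14, 3.14, 3.14].

INTERFACE

Orientations are given as [roll, pitch, yaw] about the fixed x, y, z axes, in that order (R = Rz(yaw) Ry(pitch) Rx(roll)).
In Python, from cell import env, read_camera, search_frame, cut_out gives the robot as it stands. The module is installed in compiled form; this text tells all that it offers.
- The arm moves only by the tool move_arm, never from a script. Its argument "commands" is a list of rows, each a list of 3 entries, a list of its own where there are three numbers: the shift along the world's x, y, z normalised to -1 to 1, where 1 is 0.03 m, then the turn about the world's z normalised to -1 to 1, where 1 is 0.08 rad, then the opening, from -1 (shut) to 1 (fully open), so that 0 is half open. A call has 1 to 20 rows; each row shifts and turns the commanded pose from where the row before left it; what a row does not reach is not made up. A row lasts 1/12 s, in which the tool goes at most 41.7 mm and 7.16 degrees, less where a joint would pass 70% of its speed; a pose out of reach is approached as far as the arm can. A call with a number of a shift or a turn outside -1 to 1 is refused whole. A call with a gripper value outside its range is refused whole. The fingers move at their own pace and stop on an object; the grip force is fixed at half the most. Time passes only in rows, so rows that do not move let the fingers close. It gives the time, the measured TCP pose, the force, the opening and the grip force at its end, in the units of the state.
- env.state(): the state, without advancing time (a new reading comes with each control period).
- read_camera(name): name is "side" or "top"; returns a dict with "image" (400x640x3 uint8, red, green, blue), "fx", "fy", "cx", "cy" (pixels), "rvec" (rotation vector, rad) and "tvec" (3), from world to camera coordinates, as OpenCV has them. Camera axes: x right, y down, z forward; pixel columns grow to the right and rows downward; lengths in mm; the calibration is good to about 2 mm. A picture is of the moment at which its call begins. There is no depth.
- env.job_done(): hands the job in; it is judged then, once.
Trained networks look in a picture, given as the dict that the camera call returned (one of the last four; its "shot" number tells which), for a name from the list of things; names that differ only in an ending like _2 or _b are one class to them, and where a whole thing is asked for, a point or a joint stands for the part that bears it (a point fixed in the world has none). Each returns a list of dicts, best first, with "confidence" (0 to 1); they miss things now and then, are a little off and sometimes report something else, mostly with a low value. They report only what shows in the picture. A call takes as long as a camera call. They do not tell look-alikes from the thing itself.
- search_frame(thing, picture): "at" ([column, row] in pixels, amid what is visible of it).
- cut_out(thing, picture): "region" (400x640 bool, what is visible of it) and "at" ([column, row] in pixels, amid what is visible of it).
The state is a dict: "t": time; "joints": joint angles; "qvel": joint speeds; "tau": joint torques, N m; "eef_pos": TCP position; "tcp_rot": TCP orientation; "ft_force": force on the tool from outside, world axes, zero at the start; "moment": the same for the moment, N m; "opening": opening from 0.0 (shut) to 1.0 (fully open); "grip_force": force on a finger pad.
Only numpy, scipy, OpenCV 4.12 (cv2) and the standard library are available. Lean on these libraries where they do the work, as an engineer would, in place of code of your own. Each camera call takes 0.05 s, during which the arm holds its last target. There are 200 camera calls.

## Working session

There is one attempt and no reset: what is moved stays moved. The work goes in short steps, Python scripts to look and compute and a tool call to move; the robot and the scene stay as the last step left them, time stands still between calls to the robot, and variables do not carry over. Pictures are saved under pics/ and viewed, at most 10 in all, crops included, and the job is handed in when it is done.

Besides the shell and the picture viewer there is one more tool, called by a JSON object that holds its "method" and its "body". move_arm: Moves the arm, as the interface text tells. Its arguments: {"type":"object","properties":{"commands":{"type":"array","items":{"type":"array"}}},"required":["commands"]}

```bash
mkdir -p pics; cat > h.py <<'E'
import numpy as np, cv2
from cell import env, read_camera, search_frame, cut_out
def ray(p,uv):
    R=cv2.Rodrigues(np.array(p["rvec"],float))[0]; t=np.array(p["tvec"],float).ravel()
    d=R.T@np.array([(uv[0]-p["cx"])/p["fx"],(uv[1]-p["cy"])/p["fy"],1]); return -R.T@t,d
def onz(p,uv,z=0):
    c,d=ray(p,uv); return c+d*(z-c[2])/d[2]
def proj(p,X):
    K=np.array([[p["fx"],0,p["cx"]],[0,p["fy"],p["cy"]],[0,0,1.]])
    return cv2.projectPoints(np.array(X,float).reshape(-1,3),np.array(p["rvec"],float),np.array(p["tvec"],float),K,None)[0].reshape(-1,2)
def save(p,n): cv2.imwrite("pics/"+n,cv2.cvtColor(p["image"],cv2.COLOR_RGB2BGR))
E
python3 - <<'E'
from h import *
a=read_camera("top");b=read_camera("side")
im=np.vstack([a["image"],b["image"]])
save(a,"top0.png");save(b,"side0.png")
for n,p in(("top",a),("side",b)):
    c,_=ray(p,(320,200));print(n,c.round())
    for th in["fence","holder","near_edge","far_edge","fence_top","objective","eyepiece","oil_bottle","dish","screwdriver"]:
        for r in cut_out(th,p)[:3]:
            ys,xs=np.nonzero(r["region"]);print(th,round(r["confidence"],2),np.round(r["at"]),onz(p,r["at"]).round()[:2],len(xs))
            if th in("holder","fence") and len(xs)>20:
                q=cv2.boxPoints(cv2.minAreaRect(np.c_[xs,ys].astype(np.float32)));print([list(onz(p,u,10 if th=="holder" else 0).round()[:2]) for u in q], q.round().tolist())
E
```

```text
top [522.   1. 997.]
fence 0.69 [255. 198.] [599. 180.] 2284
[[np.float64(676.0), np.float64(254.0)], [np.float64(700.0), np.float64(177.0)], [np.float64(526.0), np.float64(122.0)], [np.float64(503.0), np.float64(198.0)]] [[225.0, 167.0], [256.0, 157.0], [279.0, 227.0], [248.0, 238.0]]
fence 0.56 [322. 183.] [632.  17.] 1257
[[np.float64(670.0), np.float64(65.0)], [np.float64(669.0), np.float64(-30.0)], [np.float64(590.0), np.float64(-29.0)], [np.float64(592.0), np.float64(66.0)]] [[302.0, 168.0], [341.0, 168.0], [341.0, 200.0], [302.0, 200.0]]
holder 0.84 [323. 183.] [632.  15.] 1258
[[np.float64(668.0), np.float64(64.0)], [np.float64(667.0), np.float64(-30.0)], [np.float64(590.0), np.float64(-29.0)], [np.float64(591.0), np.float64(65.0)]] [[302.0, 168.0], [341.0, 168.0], [341.0, 200.0], [302.0, 200.0]]
holder 0.69 [389. 157.] [ 693. -148.] 516
[[np.float64(705.0), np.float64(-110.0)], [np.float64(721.0), np.float64(-173.0)], [np.float64(674.0), np.float64(-185.0)], [np.float64(658.0), np.float64(-122.0)]] [[374.0, 152.0], [400.0, 145.0], [405.0, 164.0], [379.0, 171.0]]
holder 0.58 
[... 1733 characters left out ...]
64(504.0), np.float64(201.0)], [np.float64(664.0), np.float64(248.0)]] [[261.0, 255.0], [331.0, 255.0], [331.0, 285.0], [261.0, 285.0]]
near_edge 0.77 [302. 220.] [637.  17.] 867
near_edge 0.66 [349. 191.] [ 536. -131.] 310
near_edge 0.63 [302. 178.] [ 687. -145.] 276
far_edge 0.78 [346. 192.] [ 543. -124.] 313
far_edge 0.74 [305. 220.] [629.  17.] 829
far_edge 0.56 [303. 176.] [ 689. -154.] 264
fence_top 0.98 [298. 271.] [595. 180.] 2057
objective 0.54 [349. 226.] [505.   0.] 151
eyepiece 0.6 [281. 319.] [591. 312.] 277
eyepiece 0.59 [300. 270.] [590. 174.] 2079
oil_bottle 0.72 [250. 209.] [789.  22.] 160
dish 0.81 [350. 142.] [ 584. -359.] 412
screwdriver 0.63 [412. 140.] [ 387. -431.] 135
```

View pics/top0.png

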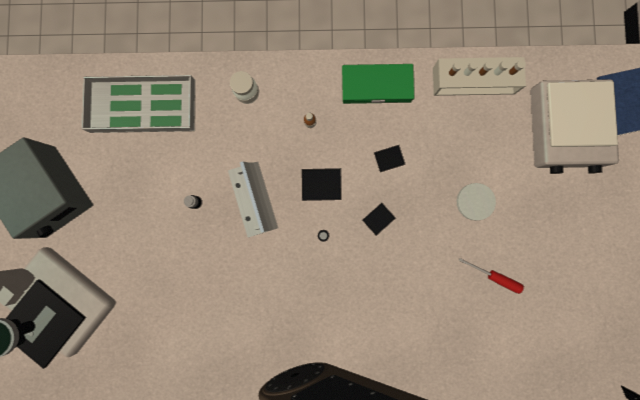

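View pics/side0.png

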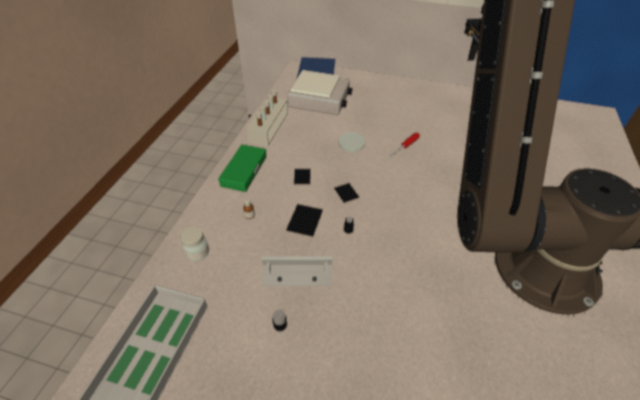

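Candidates for the holder: the black plates at top-view (322,184), (389,158) and (379,219). The largest is (322,184), about 96x76 mm, nearest the fence. Next I fit the poses and check them in a close crop.

```bash
cat > fit.py <<'E'
from h import *
from scipy.optimize import minimize
def rz(a): c,s=np.cos(a),np.sin(a); return np.array([[c,-s,0],[s,c,0],[0,0,1]])
def prism(prof,w): return np.array([(x,s*w/2,z) for x,z in prof for s in(-1,1)],float)
FENCE=[prism([(0,0),(11.1,10),(19.85,24)],170),prism([(19.85,24),(27.3,54)],170),prism([(0,0),(76,0),(76,8),(9,8)],170)]
HOLD=[prism([(-48,0),(48,0),(48,10),(-48,10)],76)]
def mask(p,parts,x,S=4):
    m=np.zeros((400*S,640*S),np.uint8)
    for P in parts:
        u=proj(p,P@rz(x[2]).T+[x[0],x[1],0]); cv2.fillConvexPoly(m,cv2.convexHull(((u+.5)*S-.5).round().astype(np.int32)),255)
    return cv2.resize(m,(640,400),interpolation=cv2.INTER_AREA)/255.
def fit(obs,parts,x0):
    f=lambda v:sum(np.abs(mask(p,parts,v*[1,1,.01])-r).sum()/r.sum() for p,r in obs)
    v0=np.array(x0)*[1,1,100]
    r=minimize(f,v0,method="Nelder-Mead",options=dict(initial_simplex=np.vstack([v0,v0+[12,0,0],v0+[0,12,0],v0+[0,0,12]]),xatol=.1,fatol=1e-4))
    return r.x*[1,1,.01],r.fun
def dark(p,c,r=40,th=60):
    m=np.zeros((400,640)); g=p["image"].max(2).astype(float); c=np.int32(c)
    m[c[1]-r:c[1]+r,c[0]-r:c[0]+r]=g[c[1]-r:c[1]+r,c[0]-r:c[0]+r]<th
    n,l=cv2.connectedComponents(m.astype(np.uint8)); return (l==l[c[1],c[0]]).astype(float)
E
python3 - <<'E'
from fit import *
a=read_camera("top");b=read_camera("side")
def best(th,p,c): return [r["region"].astype(float) for r in cut_out(th,p) if np.hypot(*(np.array(r["at"])-c))<15][0]
F=[(a,best("fence",a,(255,198))),(b,best("fence",b,(298,270)))]
da,db=dark(a,(322,184)),dark(b,(305,220));print(da.sum(),db.sum())
H=[(a,da),(b,db)]
for n,obs,P,x0 in(("F",F,FENCE,(600,140,1.27)),("H",H,HOLD,(630,17,1.57))):
    for o in(obs,obs[:1],obs[1:]):
        x,e=fit(o,P,x0);print(n,x.round(3),round(e,3))
        if o is obs:
            for p in(a,b):
                p.setdefault("ov",[]).append((P,x))
out=[]
for p,c in((a,(290,195)),(b,(305,235))):
    S=6;x0,y0=c[0]-65,c[1]-48
    im=cv2.resize(cv2.cvtColor(p["image"],cv2.COLOR_RGB2BGR)[y0:y0+96,x0:x0+130],None,fx=S,fy=S,interpolation=cv2.INTER_CUBIC)
    for P,x in p["ov"]:
        for q in P:
            u=proj(p,q@rz(x[2]).T+[x[0],x[1],0]);cv2.polylines(im,[cv2.convexHull(((u-[x0,y0]+.5)*S).astype(np.int32))],1,(0,255,0) if len(P)>1 else (0,255,255),1)
    out.append(im)
o=np.vstack(out);cv2.imwrite("pics/crop1.png",cv2.resize(o,None,fx=.52*1,fy=.52) if 0 else cv2.resize(np.hstack(out),(800,296*1)))
for th,c in(("objective",(324,236)),("eyepiece",(193,203)),("oil_bottle",(308,122))):
    for p in(a,b):
        for r in search_frame(th,p)[:1]:print(th,np.round(r["at"]),onz(p,r["at"],20).round())
print(env.state()["ft_force"],env.state()["tcp_rot"],env.state()["t"])
E
```

```text
1190.0 689.0
F [606.794 147.593   1.866] 0.085
F [606.492 148.049   1.859] 0.043
F [606.45  146.38    1.858] 0.025
H [628.461  18.721   1.556] 0.264
H [629.434  19.029   1.561] 0.064
H [628.485  16.393   1.653] 0.186
objective [346. 224.] [511.  13.  20.]
eyepiece [192. 200.] [594. 327.  20.]
eyepiece [279. 322.] [589. 328.  20.]
oil_bottle [309. 122.] [779.  47.  20.]
oil_bottle [250. 209.] [780.  35.  20.]
[-0.10063525  0.08251676  0.9389898 ] [ 3.14145155e+00 -1.62210685e-05  3.86763484e-01] 1.6
```

View pics/crop1.png

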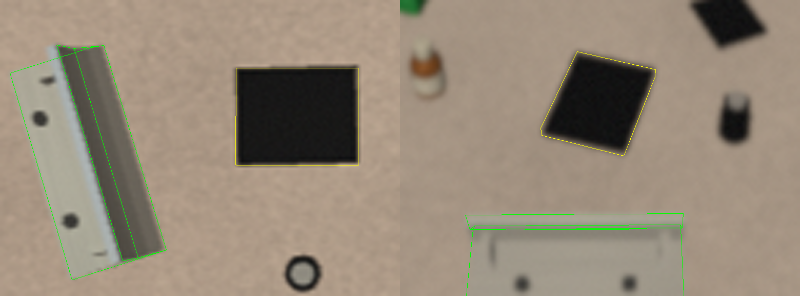

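The top and side crops both match the fits. The holder (largest plate, crop px 297,115) is at (629,19) with yaw 1.56. The fence foot is at (606.6,147.5) with yaw 1.862. The objective and oil bottle are clear of the path. I now approach behind the near edge.

{"method": "move_arm", "body": {"commands": [[[0.65, 0.85, -0.17], 0.73, -0.2], [[0.65, 0.85, -0.17], 0.73, -0.2], [[0.65, 0.85, -0.17], 0.73, -0.2], [[0.65, 0.85, -0.17], 0.73, -0.2], [[0.65, 0.85, -0.17], 0.73, -0.2], [[0.65, 0.85, -0.17], 0.73, -0.2], [[0.65, 0.85, -0.17], 0.73, -0.2], [[0.65, 0.85, -0.17], 0.73, -0.2], [[0.65, 0.85, -0.17], 0.73, -0.2], [[0.65, 0.85, -0.17], 0.73, -0.2], [[0.65, 0.85, -0.17], 0.73, -0.2], [[0.65, 0.85, -0.17], 0.73, -0.2], [[0.65, 0.85, -0.17], 0.73, -0.2], [[0.65, 0.85, -0.17], 0.73, -0.2], [[0.65, 0.85, -0.17], 0.73, -0.2], [[0.65, 0.85, -0.17], 0.73, -0.2], [[0.65, 0.85, -0.17], 0.73, -0.2], [[0.65, 0.85, -0.17], 0.73, -0.2], [[0.65, 0.85, -0.17], 0.73, -0.2], [[0, 0, 0], 0, -0.2]]}}

```text
t: 3.27
eef_pos: [608.5, -90.5, 306.9]
tcp_rot: [3.141, -0.001, 1.503]
ft_force: [-0.3, 0.7, -0.4]
opening: 0.401
grip_force: 0.0
```

{"method": "move_arm", "body": {"commands": [[[0.2, 0.25, -0.4], 0.2, -0.2], [[0.2, 0.25, -0.4], 0.2, -0.2], [[0.2, 0.2, -0.4], 0.3, -0.2], [[0, 0, -0.5], 0, -0.2], [[0, 0, -0.5], 0, -0.2], [[0, 0, -0.5], 0, -0.2], [[0, 0, -0.4], 0, -0.2], [[0, 0, -0.2], 0, -0.2], [[0, 0, -0.1], 0, -0.2], [[0, 0, 0], 0, -0.2], [[0, 0, 0], 0, -0.2]]}}

```text
t: 4.18
eef_pos: [624.4, -73.4, 206.2]
tcp_rot: [3.141, 0.0, 1.552]
ft_force: [0.1, -0.3, 0.0]
opening: 0.404
grip_force: 0.0
```

```bash
cat > plan.py <<'E'
import numpy as np
# tool targets along arc then straight
def plan(F=(606.6,147.5,1.862),H=(629,18.7,1.56),off=58):
    th=np.linspace(H[2],F[2],9);L=60/8;c=np.array(H[:2]);out=[]
    for i,t in enumerate(th):
        if i: tm=(th[i]+th[i-1])/2; c=c+L*np.array([np.cos(tm),np.sin(tm)])
        out.append((*(c-off*np.array([np.cos(t),np.sin(t)])),t))
    return np.array(out)
p=plan();print(p.round(2));print((np.diff(p,axis=0)/[30,30,.08]).round(3))
f=np.array([np.cos(1.862),np.sin(1.862)]);d=p[-1,:2]-[606.6,147.5];print("end fence x,y",d@f,d@[-f[1],f[0]])
E
python3 plan.py
```

```text
[[628.37 -39.3    1.56]
 [630.5  -31.78   1.6 ]
 [632.35 -24.19   1.64]
 [633.9  -16.53   1.67]
 [635.17  -8.82   1.71]
 [636.14  -1.07   1.75]
 [636.82   6.72   1.79]
 [637.21  14.52   1.82]
 [637.3   22.33   1.86]]
[[0.071 0.251 0.472]
 [0.061 0.253 0.472]
 [0.052 0.255 0.472]
 [0.042 0.257 0.472]
 [0.032 0.258 0.472]
 [0.023 0.259 0.472]
 [0.013 0.26  0.472]
 [0.003 0.26  0.472]]
end fence x,y -128.712932382785 6.530358176851727
```

{"method": "move_arm", "body": {"commands": [[[0.13, 0, -0.2], 0.1, -0.2], [[0, 0, -0.2], 0, -0.2], [[0, 0, -0.05], 0, -0.2], [[0, 0.2, 0], 0, -0.2], [[0, 0.2, 0], 0, -0.2], [[0, 0.2, 0], 0, -0.2], [[0, 0.2, 0], 0, -0.2], [[0, 0.15, 0], 0, -0.2], [[0, 0.1, 0], 0, -0.2], [[0, 0.1, 0], 0, -0.2], [[0, 0.05, 0], 0, -0.2], [[0, 0, 0], 0, -0.2]]}}

```text
t: 5.18
eef_pos: [628.2, -37.1, 192.4]
tcp_rot: [3.141, -0.0, 1.561]
ft_force: [-0.6, 0.8, 0.7]
opening: 0.401
grip_force: 0.0
```

{"method": "move_arm", "body": {"commands": [[[0.035, 0.125, 0], 0.235, -0.2], [[0.035, 0.125, 0], 0.235, -0.2], [[0.03, 0.125, 0], 0.235, -0.2], [[0.03, 0.125, 0], 0.235, -0.2], [[0.025, 0.125, 0], 0.235, -0.2], [[0.025, 0.125, 0], 0.235, -0.2], [[0.02, 0.13, 0], 0.235, -0.2], [[0.02, 0.13, 0], 0.235, -0.2], [[0.015, 0.13, 0], 0.235, -0.2], [[0.015, 0.13, 0], 0.235, -0.2], [[0.01, 0.13, 0], 0.235, -0.2], [[0.01, 0.13, 0], 0.235, -0.2], [[0.007, 0.13, 0], 0.235, -0.2], [[0.007, 0.13, 0], 0.235, -0.2], [[0, 0.13, 0], 0.235, -0.2], [[0, 0.13, 0], 0.235, -0.2], [[0, 0, 0], 0, -0.2]]}}

```text
t: 6.6
eef_pos: [636.6, 25.0, 192.3]
tcp_rot: [-3.141, -0.0, 1.863]
ft_force: [-0.5, 0.3, -0.7]
opening: 0.405
grip_force: 0.0
```

```bash
python3 - <<'E'
from fit import *
a=read_camera("top");b=read_camera("side")
S=5
o=[]
for p,c in((a,(290,195)),(b,(305,225))):
    x0,y0=c[0]-40,c[1]-40
    o.append(cv2.resize(cv2.cvtColor(p["image"],cv2.COLOR_RGB2BGR)[y0:y0+80,x0:x0+80],None,fx=S,fy=S,interpolation=cv2.INTER_CUBIC))
cv2.imwrite("pics/c2.png",np.hstack(o))
m=dark(b,proj(b,[618,80,10])[0],35);print(m.sum())
x,e=fit([(b,m)],HOLD,(620,78,1.86));print(x.round(3),e)
s=env.state();print(s["eef_pos"],s["tcp_rot"],s["ft_force"])
E
```

```text
757.0
[620.923  78.568   1.853] 0.1854689564068692
[636.57409148  24.48245542 192.21543215] [-3.14121128e+00 -2.95306035e-04  1.86144604e+00] [-0.0337304  -0.20816005 -0.57246268]
```

View pics/c2.png

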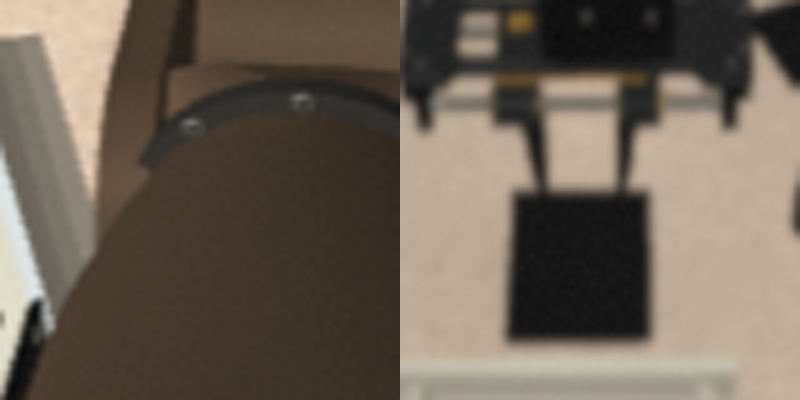

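The side crop shows the holder square to the fence, pushed by both fingertips (crop px 540,190 and 625,190). Next is a straight push.

{"method": "move_arm", "body": {"commands": [[[-0.03, 0.1, 0], 0, -0.2], [[-0.03, 0.1, 0], 0, -0.2], [[-0.03, 0.1, 0], 0, -0.2], [[-0.03, 0.1, 0], 0, -0.2], [[-0.03, 0.1, 0], 0, -0.2], [[-0.03, 0.1, 0], 0, -0.2], [[-0.03, 0.1, 0], 0, -0.2], [[-0.03, 0.1, 0], 0, -0.2], [[-0.03, 0.1, 0], 0, -0.2], [[-0.03, 0.1, 0], 0, -0.2], [[-0.03, 0.1, 0], 0, -0.2], [[-0.03, 0.1, 0], 0, -0.2], [[-0.03, 0.1, 0], 0, -0.2], [[-0.03, 0.1, 0], 0, -0.2], [[-0.03, 0.1, 0], 0, -0.2], [[-0.03, 0.1, 0], 0, -0.2], [[-0.03, 0.1, 0], 0, -0.2], [[-0.03, 0.1, 0], 0, -0.2], [[-0.03, 0.1, 0], 0, -0.2], [[-0.03, 0.1, 0], 0, -0.2]]}}

```text
t: 8.37
eef_pos: [618.6, 84.6, 192.4]
tcp_rot: [3.142, -0.0, 1.861]
ft_force: [0.1, 0.1, -0.3]
opening: 0.4
grip_force: 0.4
```

{"method": "move_arm", "body": {"commands": [[[-0.03, 0.1, 0], 0, -0.2], [[-0.03, 0.1, 0], 0, -0.2], [[-0.03, 0.1, 0], 0, -0.2], [[-0.03, 0.1, 0], 0, -0.2], [[-0.03, 0.1, 0], 0, -0.2], [[-0.02, 0.06, 0], 0, -0.2], [[-0.02, 0.06, 0], 0, -0.2], [[-0.02, 0.06, 0], 0, -0.2], [[-0.02, 0.06, 0], 0, -0.2], [[0, 0, 0], 0, -0.2]]}}

```text
t: 9.2
eef_pos: [611.7, 106.6, 192.4]
tcp_rot: [3.142, -0.0, 1.861]
ft_force: [-0.2, -1.1, -0.5]
opening: 0.399
grip_force: 0.2
```

```bash
cat > look.py <<'E'
from fit import *
import sys
a=read_camera("top");b=read_camera("side")
o=[]
for p,c in((a,(275,195)),(b,(300,235))):
    x0,y0=c[0]-40,c[1]-40
    o.append(cv2.resize(cv2.cvtColor(p["image"],cv2.COLOR_RGB2BGR)[y0:y0+80,x0:x0+80],None,fx=5,fy=5,interpolation=cv2.INTER_CUBIC))
cv2.imwrite("pics/"+sys.argv[1],np.hstack(o))
s=env.state();d=np.array(s["eef_pos"][:2])-[606.6,147.5];f=np.array([np.cos(1.862),np.sin(1.862)])
print(s["t"],np.round(s["eef_pos"],1),np.round(s["ft_force"],1),"fence xy",d@f,d@[-f[1],f[0]])
E
python3 look.py c3.png
```

```text
9.3 [611.8 106.5 192.4] [ 0.5  0.4 -0.1] fence xy -40.79374496951161 6.816222620819765
```

View pics/c3.png

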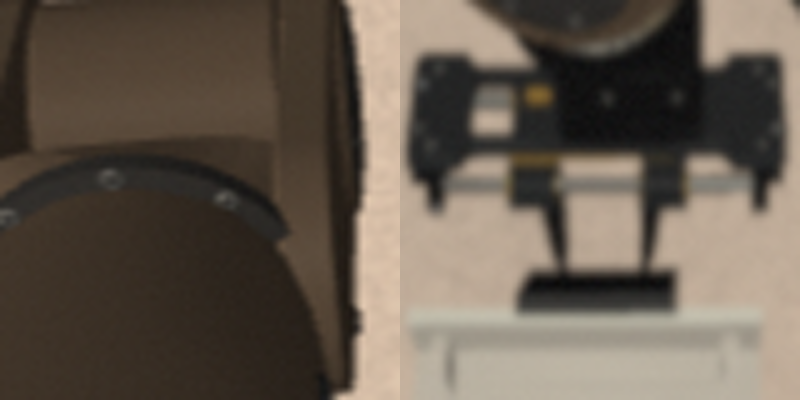

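The holder is tipping: its far edge shows as a strip at crop px (600,290) above the fence top. I continue gently.

{"method": "move_arm", "body": {"commands": [[[-0.02, 0.065, 0], 0, -0.2], [[-0.02, 0.065, 0], 0, -0.2], [[-0.02, 0.065, 0], 0, -0.2], [[-0.02, 0.065, 0], 0, -0.2], [[-0.02, 0.065, 0], 0, -0.2], [[-0.02, 0.065, 0], 0, -0.2], [[-0.02, 0.065, 0], 0, -0.2], [[-0.02, 0.065, 0], 0, -0.2], [[0, 0, 0], 0, -0.2]]}}

```text
t: 10.05
eef_pos: [606.9, 122.4, 192.4]
tcp_rot: [3.142, -0.0, 1.862]
ft_force: [-0.8, -0.4, -0.3]
opening: 0.398
grip_force: 0.2
```

{"method": "move_arm", "body": {"commands": [[[-0.01, 0.03, 0], 0, -0.2], [[-0.01, 0.03, 0], 0, -0.2], [[-0.01, 0.03, 0], 0, -0.2], [[0, 0, 0], 0, -0.2]]}}

```text
t: 10.38
eef_pos: [606.1, 124.8, 192.3]
tcp_rot: [3.142, 0.0, 1.861]
ft_force: [-0.1, -0.0, 0.6]
opening: 0.402
grip_force: 0.3
```

```bash
python3 look.py c4.png
```

```text
10.4833 [606.1 124.7 192.4] [ 0.  -0.5  0.1] fence xy -21.701403816102122 7.022301617510672
```

View pics/c4.png

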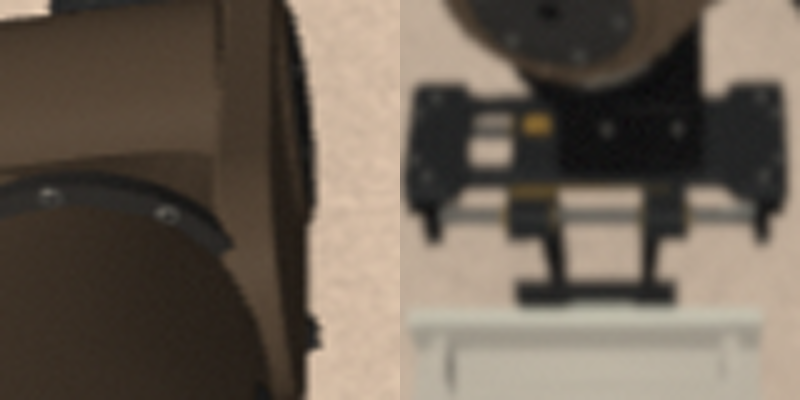

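{"method": "move_arm", "body": {"commands": [[[-0.01, 0.03, 0], 0, -0.2], [[-0.01, 0.03, 0], 0, -0.2], [[0, 0, 0], 0, -0.2]]}}

```text
t: 10.73
eef_pos: [605.4, 126.6, 192.3]
tcp_rot: [3.142, -0.0, 1.861]
ft_force: [-0.1, -0.1, -0.2]
opening: 0.401
grip_force: 0.4
```

```bash
cat > lean.py <<'E'
from fit import *
b=read_camera("side");im=b["image"].max(2)
f=np.array([np.cos(1.862),np.sin(1.862)]);y=np.array([-f[1],f[0]])
W=lambda X,Y,Z:np.r_[np.array([606.6,147.5])+X*f+Y*y,Z]
# column profile at holder y
for Y in(-20,35):
    u=proj(b,[W(40,Y,86)])[0];col=int(round(u[0]));print(col,list(zip(range(246,264),im[246:264,col])))
for x0 in(-4,-2,0):
  for t in(57,60,63,66):
    t_=np.radians(t);c,s=np.cos(t_),np.sin(t_)
    k=[W(x0+96*c,6,96*s),W(x0+96*c-10*s,6,96*s+10*c)];print(x0,t,proj(b,k)[:,1].round(1))
E
python3 lean.py; python3 look.py x.png
```

```text
287 [(246, np.uint8(168)), (247, np.uint8(177)), (248, np.uint8(182)), (249, np.uint8(171)), (250, np.uint8(134)), (251, np.uint8(84)), (252, np.uint8(48)), (253, np.uint8(33)), (254, np.uint8(35)), (255, np.uint8(61)), (256, np.uint8(113)), (257, np.uint8(163)), (258, np.uint8(187)), (259, np.uint8(183)), (260, np.uint8(169)), (261, np.uint8(160)), (262, np.uint8(157)), (263, np.uint8(160))]
311 [(246, np.uint8(101)), (247, np.uint8(110)), (248, np.uint8(115)), (249, np.uint8(109)), (250, np.uint8(87)), (251, np.uint8(55)), (252, np.uint8(36)), (253, np.uint8(29)), (254, np.uint8(38)), (255, np.uint8(77)), (256, np.uint8(131)), (257, np.uint8(173)), (258, np.uint8(187)), (259, np.uint8(182)), (260, np.uint8(169)), (261, np.uint8(160)), (262, np.uint8(158)), (263, np.uint8(161))]
-4 57 [256.7 252.3]
-4 60 [254.5 250.2]
-4 63 [252.3 248. ]
-4 66 [250.2 246. ]
-2 57 [257.4 253. ]
-2 60 [255.2 250.9]
-2 63 [253.  248.7]
-2 66 [250.9 246.6]
0 57 [258.1 253.7]
0 60 [255.9 251.6]
0 63 [253.7 249.4]
0 66 [251.6 247.3]
10.8833 [605.5 126.5 192.4] [-0.3 -0.1 -0.6] fence xy -19.793476185852807 7.062764209596203
```

{"method": "move_arm", "body": {"commands": [[[-0.01, 0.03, 0], 0, -0.2], [[-0.01, 0.03, 0], 0, -0.2], [[0, 0, 0], 0, -0.2]]}}

```text
t: 11.13
eef_pos: [604.9, 128.3, 192.4]
tcp_rot: [3.141, 0.0, 1.861]
ft_force: [-0.3, -1.2, -0.6]
opening: 0.4
grip_force: 0.9
```

{"method": "move_arm", "body": {"commands": [[[-0.01, 0.03, 0], 0, -0.2], [[0, 0, 0], 0, -0.2]]}}

```text
t: 11.3
eef_pos: [604.7, 129.0, 192.5]
tcp_rot: [3.141, 0.0, 1.861]
ft_force: [0.8, -4.4, 0.9]
opening: 0.398
grip_force: 2.2
```

{"method": "move_arm", "body": {"commands": [[[-0.01, 0.03, 0], 0, -0.2], [[0, 0, 0], 0, -0.2]]}}

```text
t: 11.47
eef_pos: [604.6, 129.7, 192.8]
tcp_rot: [3.141, 0.001, 1.861]
ft_force: [1.4, -6.7, 2.8]
opening: 0.4
grip_force: 3.5
```

```bash
python3 lean.py|head -2|sed 's/np.uint8//g'; python3 look.py x.png
```

```text
287 [(246, (156)), (247, (163)), (248, (159)), (249, (134)), (250, (92)), (251, (50)), (252, (30)), (253, (27)), (254, (28)), (255, (59)), (256, (114)), (257, (163)), (258, (186)), (259, (183)), (260, (169)), (261, (161)), (262, (157)), (263, (160))]
311 [(246, (99)), (247, (109)), (248, (108)), (249, (91)), (250, (64)), (251, (39)), (252, (31)), (253, (28)), (254, (34)), (255, (76)), (256, (132)), (257, (172)), (258, (189)), (259, (184)), (260, (169)), (261, (159)), (262, (159)), (263, (160))]
11.6167 [604.6 129.7 192.8] [ 2.3 -7.1  3. ] fence xy -16.511532621440452 7.034830261591318
```

The holder is home (force rises to 7 N). I back off and rise, then check that it stands.

{"method": "move_arm", "body": {"commands": [[[0.01, -0.04, 0], 0, -0.2], [[0.01, -0.04, 0], 0, -0.2], [[0.02, -0.06, 0], 0, -0.2], [[0.04, -0.13, 0], 0, -0.2], [[0.04, -0.13, 0], 0, -0.2], [[0.06, -0.2, 0], 0, -0.2], [[0.06, -0.2, 0], 0, -0.2], [[0.06, -0.2, 0], 0, -0.2], [[0.06, -0.2, 0], 0, -0.2], [[0, 0, 0.2], 0, -0.2], [[0, 0, 0.6], 0, -0.2], [[0, 0, 0.8], 0, -0.2], [[0, 0, 0.8], 0, -0.2], [[0, 0, 0.8], 0, -0.2], [[0, 0, 0.8], 0, -0.2], [[0, 0, 0.2], 0, -0.2], [[0, 0, 0], 0, -0.2]]}}

```text
t: 13.03
eef_pos: [615.1, 94.1, 320.5]
tcp_rot: [3.138, 0.001, 1.861]
ft_force: [-0.2, 0.4, -0.8]
opening: 0.397
grip_force: 0.0
```

```bash
python3 lean.py|head -2|sed 's/np.uint8//g'; python3 look.py c5.png
```

```text
287 [(246, (165)), (247, (163)), (248, (158)), (249, (136)), (250, (99)), (251, (57)), (252, (32)), (253, (24)), (254, (27)), (255, (51)), (256, (99)), (257, (143)), (258, (163)), (259, (160)), (260, (149)), (261, (140)), (262, (138)), (263, (139))]
311 [(246, (166)), (247, (165)), (248, (158)), (249, (137)), (250, (98)), (251, (55)), (252, (30)), (253, (25)), (254, (30)), (255, (66)), (256, (115)), (257, (151)), (258, (165)), (259, (160)), (260, (148)), (261, (139)), (262, (138)), (263, (139))]
13.1833 [614.8  94.  317.2] [0.7 0.1 0.2] fence xy -53.56596443901291 7.454210696121725
```

View pics/c5.png

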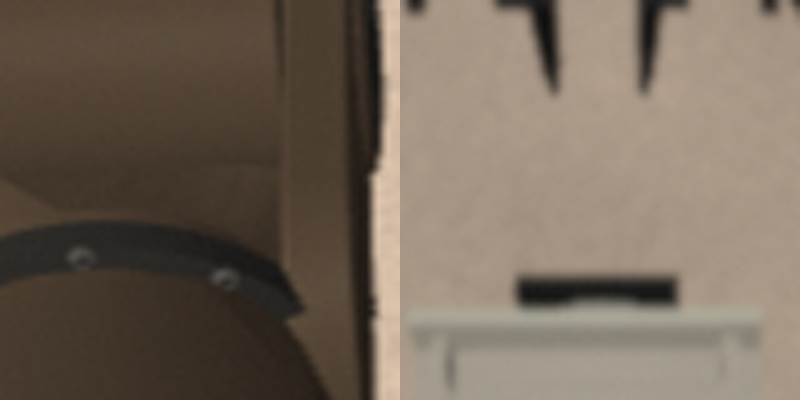

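The holder leans alone (crop px 597,290). Now I reach over it and go down behind the raised edge.

{"method": "move_arm", "body": {"commands": [[[-0.1, 0.3, 0], 0, -0.2], [[-0.19, 0.63, 0], 0, -0.2], [[-0.19, 0.63, 0], 0, -0.2], [[-0.19, 0.63, 0], 0, -0.2], [[-0.19, 0.63, 0], 0, -0.2], [[-0.19, 0.63, 0], 0, -0.2], [[-0.1, 0.33, 0], 0, -0.2], [[0, 0, 0], 0, -0.2], [[0, 0, 0], 0, -0.2]]}}

```text
t: 13.93
eef_pos: [580.5, 207.8, 317.8]
tcp_rot: [-3.141, 0.0, 1.862]
ft_force: [-0.1, -1.3, 0.8]
opening: 0.399
grip_force: 0.0
```

{"method": "move_arm", "body": {"commands": [[[0, 0, -0.4], 0, -0.2], [[0, 0, -0.5], 0, -0.2], [[0, 0, -0.5], 0, -0.2], [[0, 0, -0.4], 0, -0.2], [[0, 0, -0.2], 0, -0.2], [[0, 0, 0], 0, -0.2], [[0, 0, 0], 0, -0.2]]}}

```text
t: 14.52
eef_pos: [580.9, 207.1, 258.2]
tcp_rot: [-3.141, -0.0, 1.861]
ft_force: [0.5, 0.3, 1.4]
opening: 0.401
grip_force: 0.0
```

```bash
python3 look.py c6.png
```

```text
14.6167 [580.8 207.4 259. ] [-0.1  0.1 -0.2] fence xy 64.77624836062081 7.474352824112394
```

View pics/c6.png

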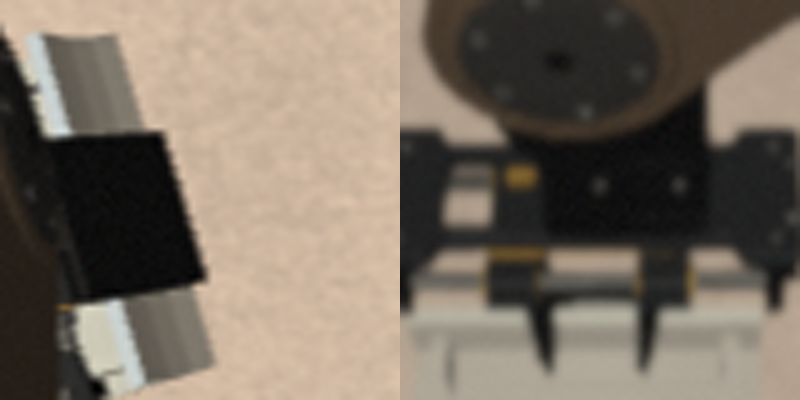

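Holder leans on the fence (top crop px 125,215); the fingers are behind it and above the fence. I push back slowly.

{"method": "move_arm", "body": {"commands": [[[0.024, -0.08, 0], 0, -0.2], [[0.024, -0.08, 0], 0, -0.2], [[0.024, -0.08, 0], 0, -0.2], [[0.024, -0.08, 0], 0, -0.2], [[0.024, -0.08, 0], 0, -0.2], [[0.024, -0.08, 0], 0, -0.2], [[0.024, -0.08, 0], 0, -0.2], [[0.024, -0.08, 0], 0, -0.2], [[0.024, -0.08, 0], 0, -0.2], [[0.024, -0.08, 0], 0, -0.2], [[0.024, -0.08, 0], 0, -0.2], [[0.024, -0.08, 0], 0, -0.2], [[0.024, -0.08, 0], 0, -0.2], [[0.024, -0.08, 0], 0, -0.2], [[0.024, -0.08, 0], 0, -0.2], [[0.024, -0.08, 0], 0, -0.2], [[0.024, -0.08, 0], 0, -0.2], [[0.024, -0.08, 0], 0, -0.2], [[0.024, -0.08, 0], 0, -0.2], [[0, 0, 0], 0, -0.2]]}}

```text
t: 16.28
eef_pos: [594.4, 161.4, 258.4]
tcp_rot: [3.142, 0.0, 1.861]
ft_force: [0.9, 0.4, 0.0]
opening: 0.402
grip_force: 0.0
```

```bash
python3 look.py c7.png
```

```text
16.3833 [594.3 161.8 258.3] [ 0.6  0.3 -0.4] fence xy 17.215786097107916 7.672476677849126
```

View pics/c7.png

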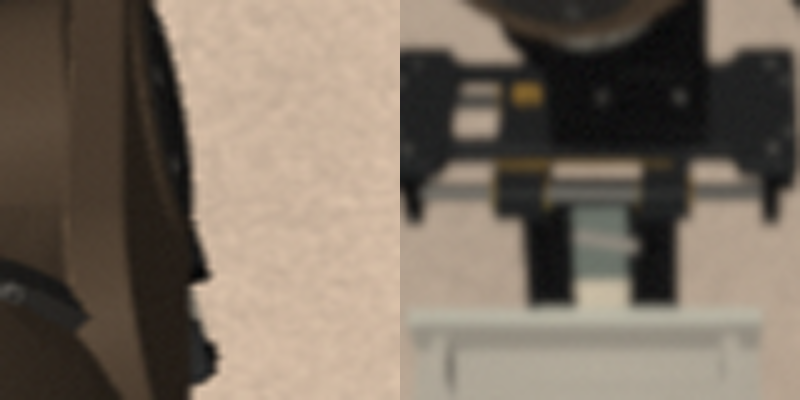

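Slide is visible now at crop px (600,245) and the holder is nearly upright. I ease it past balance.

{"method": "move_arm", "body": {"commands": [[[0.015, -0.05, 0], 0, -0.2], [[0.015, -0.05, 0], 0, -0.2], [[0.015, -0.05, 0], 0, -0.2], [[0.015, -0.05, 0], 0, -0.2], [[0.015, -0.05, 0], 0, -0.2], [[0.015, -0.05, 0], 0, -0.2], [[0.015, -0.05, 0], 0, -0.2], [[0.015, -0.05, 0], 0, -0.2], [[0.015, -0.05, 0], 0, -0.2], [[0.015, -0.05, 0], 0, -0.2], [[0.015, -0.05, 0], 0, -0.2], [[0.015, -0.05, 0], 0, -0.2], [[0.015, -0.05, 0], 0, -0.2], [[0.015, -0.05, 0], 0, -0.2], [[0.015, -0.05, 0], 0, -0.2], [[0.015, -0.05, 0], 0, -0.2], [[0, 0, 0], 0, -0.2], [[0, 0, 0], 0, -0.2], [[0, 0, 0], 0, -0.2], [[0, 0, 0], 0, -0.2]]}}

```text
t: 18.05
eef_pos: [601.5, 137.9, 258.4]
tcp_rot: [3.142, -0.0, 1.861]
ft_force: [-0.3, -0.2, -0.5]
opening: 0.4
grip_force: 0.0
```

```bash
python3 look.py c8.png
```

```text
18.15 [601.5 138.  258.4] [0.  0.4 0.2] fence xy -7.672053849155617 7.653592964178143
```

View pics/c8.png

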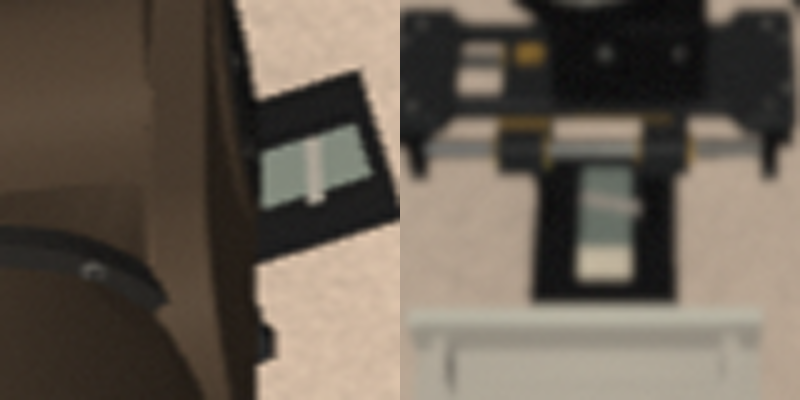

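It lies flat, slide up, in front of the fence (top crop px 320,165). I retreat upward and away.

{"method": "move_arm", "body": {"commands": [[[0, 0, 0.3], 0, -0.2], [[0, 0, 0.7], 0, -0.2], [[0, 0, 0.9], 0, -0.2], [[0, 0, 0.9], 0, -0.2], [[0, 0, 0.9], 0, -0.2], [[-0.2, -0.6, 0.5], 0, -0.2], [[-0.4, -0.9, 0], 0, -0.2], [[-0.4, -0.9, 0], 0, -0.2], [[-0.4, -0.9, 0], 0, -0.2], [[-0.4, -0.9, 0], 0, -0.2], [[-0.4, -0.9, 0], 0, -0.2], [[-0.4, -0.9, 0], 0, -0.2], [[-0.3, -0.9, 0], 0, -0.2], [[-0.2, -0.9, 0], 0, -0.2], [[0, -0.9, 0], 0, -0.2], [[0, -0.9, 0], 0, -0.2], [[0, -0.5, 0], 0, -0.2], [[0, 0, 0], 0, -0.2], [[0, 0, 0], 0, -0.2], [[0, 0, 0], 0, -0.2]]}}

```text
t: 19.82
eef_pos: [508.3, -164.5, 384.6]
tcp_rot: [3.141, -0.0, 1.861]
ft_force: [0.3, 0.8, 0.3]
opening: 0.401
grip_force: 0.0
```

```bash
python3 - <<'E'
from fit import *
a=read_camera("top");b=read_camera("side")
f=np.array([np.cos(1.862),np.sin(1.862)])
obs=[]
for p in(a,b):
    for r in cut_out("holder",p):
        q=onz(p,r["at"],10)
        if np.hypot(*(q[:2]-[622,96]))<40: obs.append((p,r["region"].astype(float)));break
print(len(obs))
x,e=fit(obs,HOLD,(622,96,1.86));d=x[:2]-[606.6,147.5];print(x.round(2),round(e,3),"fence x",d@f,"y",d@[-f[1],f[0]])
for th in("objective","eyepiece","oil_bottle","dish","fence","screwdriver"):
    for n,p in(("t",a),("s",b)):
        for r in search_frame(th,p)[:1]:print(th,n,np.round(r["at"]),round(r["confidence"],2))
s=env.state();print(s["t"],s["eef_pos"],s["qvel"])
E
```

```text
2
[616.97  88.12   1.85] 0.152 fence x -59.859852443077315 y 7.111616151170923
objective t [323. 236.] 0.54
objective s [350. 226.] 0.73
eyepiece t [190. 201.] 0.79
eyepiece s [278. 322.] 0.62
oil_bottle t [307. 119.] 0.54
oil_bottle s [247. 208.] 0.53
dish t [480. 198.] 0.57
dish s [351. 143.] 0.59
fence t [255. 198.] 0.75
fence s [294. 269.] 0.76
screwdriver s [410. 141.] 0.76
20.6167 [ 508.4708402  -165.14389268  384.3618414 ] [-0.00224061  0.00189797 -0.00070098 -0.00081578 -0.00133399 -0.00073543]
```

```bash
python3 -c "from cell import env; print(env.job_done())"
```

```text
the job is handed in; nothing more can be done
None
```

The holder was tipped up against the fence, flipped over, and now lies flat on the bench in front of it with the slide up; the other objects did not visibly move, the robot is clear, and I handed the job in at about 21 s.

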